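# Clamp the scale rule beside a leaf mount for a photograph

## Task

Pick up the metal scale rule by its grip bar and lay it flat on the white photo stage, flush along the whole front edge of the wooden leaf mount and with one end under the rubber foot of the spring hold-down, and let go of it without having pressed the hold-down yet. Then press the hold-down's black knob 15 mm down so the foot clamps the rule, and finish while holding the knob at that depth, with the rule still flush. Leave the other things on the bench where they are.

Things in the scene. Friction and masses are not known exactly. Their poses are not given: they have to be found in the camera images.
- rule_grip (a point): Centre of the scale rule's grip bar, 21 mm above the rule's underside. The bar is 80 mm long, 12 mm thick and 30 mm tall (top 36 mm above the underside) and stands upright along the middle of the rule. x along rule and bar, y across, z up. Each long edge of the rule lies 30 mm from this point; both ends and both edges are alike.
- rule: The scale rule: loose flat aluminium strip 240 x 60 x 6 mm with black ticks along both long edges and the grip bar on top, about 0.2 kg, lying flat on the bench at the start. Origin under its centre, x along it.
- stage: Fixed white photo stage, plate 250 (x) x 320 (y) x 10 mm, front (-x) to the robot; origin under its centre. The spring hold-down on it: steel post 26 mm square at (70, -90) mm, its arm (44 to 58 mm above the bench) reaching to x = -27 mm, a vertical plunger at (-10, -90) mm with knob above and foot below. The space under arm and foot is open to the front.
- mount: Fixed wooden leaf mount on the stage, 60 (x) x 120 (y) x 9 mm, a pressed leaf on its top; slightly shifted and turned on the stage from one time to the next; origin under its centre.
- mount_edge (a point): Middle of the lower front edge of the mount, at stage-top height. x points from the front into the mount, y along the front edge (120 mm long, 60 mm either side), z up. A flush rule has its centre 30 mm in front of this point (x = -30 mm).
- knob_top (a point): Centre of the flat top of the round black press knob, 34 mm across and 14 mm tall, on the plunger; 98 mm above the bench when up. Moves straight down as it is pressed.
- plunger (a joint): Travel of the knob in m: 0 up, grows as it is pressed down, 0.025 at its bottom stop; it springs back when let go. It takes 2 N to start and, with the foot on the rule, about 11 N at 15 mm.
- press_knob: The hold-down plunger with its black press knob at the top; origin on its axis, 38 mm below the knob's top.
- foot: Sprung round rubber foot under the plunger, 20 mm across, 10 mm tall; origin at the centre of its underside, 24 mm above the bench when up: 8 mm above a rule lying on the stage. It goes down with the knob, meets the rule after 8 mm of travel and presses it with about 5 N at 15 mm.
- dropper_bottle: Bystander: small round amber dropper bottle with black rubber bulb, 38 mm across, 97 mm tall; origin under its centre.
- petri_dish: Bystander: open glass Petri dish, 90 mm across, 15 mm tall; origin under its centre.
- stain_jar: Bystander: small lidded amber jar, 38 mm across, 45 mm tall, standing on the stage beside the far end of the mount; origin under its centre.
- beaker: Bystander: glass beaker, 68 mm across, 85 mm tall; origin under its centre.
- slide_box: Bystander: closed grey slide box, 90 x 80 x 30 mm; origin under its centre.
- forceps: Bystander: steel forceps lying flat, about 125 mm long, 4 mm thick; origin at its middle.
- spatula: Bystander: hand spatula lying flat, about 180 mm long; origin near its middle.
Mind the look-alikes: they are no part of the job. Of the things that look like the rule, the larger one is meant.

How it is judged:
On the way:
1. the rule lies flat and flush along the mount's front edge, let go, the hold-down still up (x of rule_grip in the frame of mount_edge between -0.033 and -0.026 m and y of rule_grip in the frame of mount_edge between -0.058 and 0.058 m and z of rule_grip in the frame of mount_edge below 0.024 m and angle between rule_grip's own z axis and vertical below 0.04 rad and angle between the x axis of rule_grip and the y axis of mount_edge, either way round below 0.025 rad and contact force between the fingers and rule below 0.3 N and value of joint plunger below 0.004 m and linear speed of rule below 0.02 m/s), for 0.2 s.
At the end, for the whole second after the job is handed in: The robot's fingers hold the knob 15 mm down (within 3 mm), the foot presses on the rule with more than 2 N, and the rule, not touched by the fingers, lies flat and at rest on the stage, flush along the mount's front edge (gap under 3 mm, angle under 0.025 rad, centred on the edge within 58 mm) (x of rule_grip in the frame of mount_edge between -0.033 and -0.026 m and y of rule_grip in the frame of mount_edge between -0.058 and 0.058 m and z of rule_grip in the frame of mount_edge below 0.024 m and angle between rule_grip's own z axis and vertical below 0.04 rad and angle between the x axis of rule_grip and the y axis of mount_edge, either way round below 0.025 rad and contact force between the fingers and rule below 0.3 N and value of joint plunger between 0.012 and 0.018 m and contact force between foot and rule above 2 N and contact force between the fingers and press_knob above 4 N and linear speed of rule below 0.01 m/s); the arm keeps its last pose, push and grip.
It fails at once if one of the bystanders is moved more than 20 mm (distance of any of dropper_bottle, petri_dish, stain_jar, beaker, slide_box, forceps, spatula from where it was at the start of the episode above 0.02 m).
It also fails if it takes over 56 s, if anything falls off the work surface, if the arm or the gripper's body presses on something with over 40 N, if the wrist force passes 120 N, or if a joint passes its speed limit or range.

## Robot

A 6-joint arm with a two-finger parallel gripper is mounted at the origin on the work surface. World frame = base frame: x ahead of the robot, y to its left, z up, the work surface at z = 0. Lengths are in m, angles in rad, forces in N, time in s.
With the tool pointing down it reaches from about 0.225 to 0.875 m from the base axis. Payload 3.4 kg.
Tool frame: the origin (TCP) lies between the finger pads; the fingertips stand 8 mm ahead of it and the grasp point (between the pads) lies 11 mm behind it; z points along the fingers, y is the line along which they close (so a half turn about z gives the same grasp; the last joint's range is limited). The gripper opens to 85 mm and grips with 20 to 120 N. Pads are 22 mm wide; open, the fingers measure 114 mm over their backs; the gripper's body (76 mm by 85 mm) begins 54 mm behind the grasp point. The pads swing forward as they close: fully open they stand 13 mm farther back than shut.
Start: joints at [-0.121, 0.276, 1.505, -0, 1.361, -0.121], TCP at [0.575, -0, 0.239] pointing down, gripper open.
Joint ranges: [-2.89, 2.89], [-0.75, 2.08], [0.22, 2.7], [-1.18, 4.32], [0.11, 2.71], [-2.7, 2.7]. Speed limits (rad/s): [2.57, 2.57, 3.14, 3.14, 3.14, 3.14].

## Interface

Orientations are given as a unit quaternion [w, x, y, z].
In Python, from rig import manip, optics, finder gives the robot as it stands.
- The arm moves only by the tool servo_tool, never from a script. Its argument "increments" is a list of rows, each a list of 7 numbers: the shift along the tool's x, y, z in cm, then the turn, a rotation vector about the tool's x, y, z in degrees, then the closure, from -1 (fully open) to 1 (shut). In form: [[x, y, z, rx, ry, rz, gripper], ...]. A call has exactly 5 rows; each row shifts and turns the commanded pose from where the row before left it, along the tool's axes as they then stand; what a row does not reach is not made up. A row lasts 1/10 s, in which the tool goes at most 50 mm and 8.59 degrees, less where a joint would pass 70% of its speed; a pose out of reach is approached as far as the arm can. A call is refused whole if a number of a shift passes 5 or a number of a turn 8.59, either way. A call with a gripper value outside its range is refused whole. The fingers move at their own pace and stop on an object; "squeeze" is the grip in N (left out, the last holds). Time passes only in rows, so rows that do not move let the fingers close, or fill a call up. It gives the time, the measured TCP pose, the force, the opening and the grip force at its end, in the units of the state.
- manip.get_state(): the state, without advancing time (a new reading comes with each control period).
- optics.get_image(name): name is "scene" or "side" or "wrist"; returns the picture (420x560x3 uint8, red, green, blue); there is no depth.
- optics.get_calibration(name): a dict with "fov_y" (degrees; the focal length in pixels is half the picture's height over the tangent of half this angle, whatever the lens; pixels are square), "cx", "cy" (the principal point, pixels), "dist_coeffs" ([k1, k2, p1, p2, k3] as OpenCV has them; the pictures are not rectified), "world_to_cam" (4x4, takes a point from world to camera coordinates). Camera axes: x right, y down, z forward; pixel columns grow to the right and rows downward; lengths in m; the calibration is good to about 2 mm. A picture is of the moment at which its call begins: read the wrist's pose just before it. get_calibration takes no time and is no camera call; for the wrist camera it gives the pose at the moment of the call.
- manip.sign_off(): hands the job in; it is judged then, once.
Trained networks look in the newest picture that a camera, given by its name, has taken for a name from the list of things; names that differ only in an ending like _2 or _b are one class to them, and where a whole thing is asked for, a point or a joint stands for the part that bears it (a point fixed in the world has none). Each returns a list of dicts, best first, with "p" (0 to 1); they miss things now and then, are a little off and sometimes report something else, mostly with a low value. They report only what shows in the picture. A call takes as long as a camera call. They do not tell look-alikes from the thing itself.
- finder.silhouettes(label, camera): "region" (420x560 bool, what is visible of it) and "box" ([centre column, centre row, width, height] in pixels, round what is visible of it).
- finder.tip_of(label, camera): "at" ([column, row] in pixels: a listed point, or the origin of a listed thing).
The state is a dict: "clock": time; "qpos": joint angles; "qd": joint speeds; "effort": joint torques, N m; "position": TCP position; "ee_rot": TCP orientation; "contact_force": force on the tool from outside, world axes, zero at the start; "moment": the same for the moment, N m; "width": finger opening in m; "gripper_force": force on a finger pad.
Only numpy, scipy, OpenCV 4.12 (cv2) and the standard library are available. Lean on these libraries where they do the work, as an engineer would, in place of code of your own. Each camera call takes 0.05 s, during which the arm holds its last target. There are 200 camera calls.

## Working session

There is one attempt and no reset: what is moved stays moved. The work goes in short steps, Python scripts to look and compute and a tool call to move; the robot and the scene stay as the last step left them, time stands still between calls to the robot, and variables do not carry over. Pictures are saved under pics/ and viewed, at most 10 in all, crops included, and the job is handed in when it is done.

Besides the shell and the picture viewer there is one more tool, called as name(argument=value, ...) on one line, values as JSON. servo_tool: Moves the arm, as the interface text tells. Its arguments: {"type":"object","properties":{"increments":{"type":"array","items":{"type":"array","items":{"type":"number"}}},"squeeze":{"type":"number"}},"required":["increments"]}

```bash
mkdir -p pics; cat > h.py <<'E'
import numpy as np, cv2
from rig import manip, optics, finder
def KD(c):
    f=210/np.tan(np.radians(c["fov_y"])/2)
    return np.array([[f,0,c["cx"]],[0,f,c["cy"]],[0,0,1]]),np.array(c["dist_coeffs"],float)
def ray(c,px):
    K,D=KD(c); n=cv2.undistortPoints(np.array(px,float).reshape(-1,1,2),K,D).reshape(-1,2)
    T=np.array(c["world_to_cam"]); R=T[:3,:3]; o=-R.T@T[:3,3]
    return o,np.c_[n,np.ones(len(n))]@R
def at_z(c,px,z):
    o,d=ray(c,px); return o+d*((z-o[2])/d[:,2])[:,None]
def proj(c,P):
    K,D=KD(c); T=np.array(c["world_to_cam"])
    return cv2.projectPoints(np.array(P,float).reshape(-1,3),cv2.Rodrigues(T[:3,:3])[0],T[:3,3],K,D)[0].reshape(-1,2)
def shot(n,name):
    c=optics.get_calibration(n); im=optics.get_image(n); cv2.imwrite(f"pics/{name}.png",im[:,:,::-1]); return c,im
E
python3 - <<'E'
from h import *
np.set_printoptions(precision=4,suppress=True)
ims=[]
for n in("scene","side"):
    c,im=shot(n,n+"0"); 
    for l,z in (("rule_grip",.021),("mount_edge",.01),("knob_top",.098),("stage",0),("rule",0),("mount",.01)):
        for r in finder.tip_of(l,n)[:3]: print(n,l,round(r["p"],2),np.round(r["at"]),at_z(c,r["at"],z)[0])
    for r in finder.silhouettes("rule",n)[:3]:
        rr=cv2.minAreaRect(at_z(c,np.argwhere(r["region"])[:,::-1],.006)[:,:2].astype(np.float32)); print("sil",round(r["p"],2),r["box"],rr)
print(manip.get_state())
E
```

```text
scene rule_grip 0.96 [154. 227.] [ 0.2239 -0.2604  0.021 ]
scene rule_grip 0.83 [232. 262.] [ 0.4746 -0.1942  0.021 ]
scene mount_edge 0.7 [359. 214.] [0.612  0.1862 0.01  ]
scene mount_edge 0.31 [179. 357.] [ 0.5788 -0.4668  0.01  ]
scene knob_top 0.63 [334. 207.] [0.5842 0.0913 0.098 ]
scene knob_top 0.32 [178. 359.] [ 0.622 -0.491  0.098]
scene stage 0.59 [350. 209.] [0.5767 0.1911 0.    ]
scene rule 0.69 [229. 268.] [ 0.471  -0.2008  0.    ]
scene rule 0.56 [156. 230.] [ 0.2203 -0.2555  0.    ]
scene mount 0.56 [364. 221.] [0.6388 0.1765 0.01  ]
scene mount 0.23 [409. 170.] [0.6126 0.4473 0.01  ]
sil 0.67 [231.1, 270.4, 88.1, 48.5] ((0.47635021805763245, -0.2034704089164734), (0.24352912604808807, 0.06676065921783447), 20.586463928222656)
sil 0.58 [153.4, 233.4, 17.1, 48.9] ((0.2206394523382187, -0.2656762897968292), (0.043384864926338196, 0.18402589857578278), 54.94198989868164)
side rule_grip 0.93 [284. 257.] [ 0.4709 -0.2236  0.021 ]
side rule_grip 0.88 [202. 267.] [ 0.2168 -0.256   0.021 ]
side rule_grip 0.65 [279. 331.] [ 0.4364 -0.534   0.021 ]
side mount_edge 0.67 [315. 19
[... 304 characters left out ...]
4889297485), (0.05617251247167587, 0.18726874887943268), 53.6452751159668)
sil 0.65 [284.8, 257.4, 75.5, 28.3] ((0.47231563925743103, -0.20319931209087372), (0.24503464996814728, 0.07886084914207458), 22.917682647705078)
{'clock': 0.8, 'qpos': array([-0.121 ,  0.2759,  1.5049,  0.    ,  1.3607, -0.121 ]), 'qd': array([ 0.0005,  0.0008, -0.0016, -0.0019, -0.0015,  0.0011]), 'effort': array([  0.0002, -41.6595, -24.6088,   0.0002,  -0.    ,   0.    ]), 'position': array([ 0.575 , -0.    ,  0.2394]), 'ee_rot': array([0.0001, 0.7071, 0.7071, 0.0001]), 'contact_force': array([ 0.6664,  0.4477, -0.0472]), 'moment': array([0.0017, 0.0135, 0.003 ]), 'gripper_force': 0.0, 'width': 0.0856618180224243}
```

View pics/scene0.png

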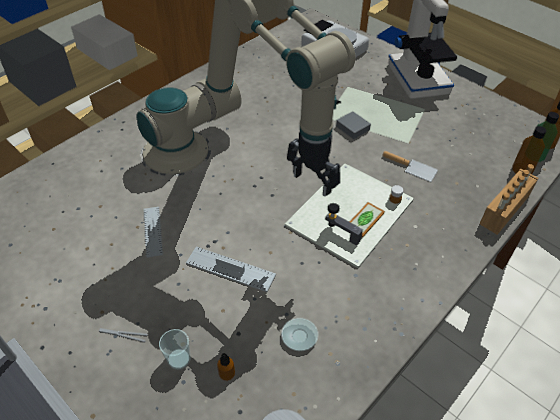

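View pics/side0.png

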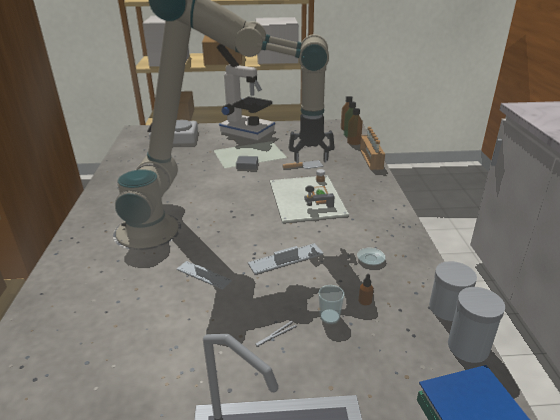

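The scene shows the large rule at about (232,268) px, with a smaller look-alike at (153,230). The stage with the hold-down is at (350,210) and the jar at (396,193). I'll go over the stage first for a close look.

servo_tool(increments=[[3.2,-1,0,0,0,0,-1],[3.2,-1,0,0,0,0,-1],[3.2,-1,0,0,0,0,-1],[3.2,-1,0,0,0,0,-1],[3.2,-1,0,0,0,0,-1]])

```text
clock: 1.3
position: [0.5246, 0.1611, 0.2394]
ee_rot: [0.0, 0.707, 0.707, 0.0]
contact_force: [0.6, 0.8, -0.4]
width: 0.0854
gripper_force: 0.0
```

servo_tool(increments=[[0,0,-3,0,0,0,-1],[0,0,-3,0,0,0,-1],[0,0,-3,0,0,0,-1],[0,0,0,0,0,0,-1],[0,0,0,0,0,0,-1]])

```text
clock: 1.8
position: [0.5252, 0.16, 0.3298]
ee_rot: [0.0, 0.707, 0.707, 0.001]
contact_force: [-0.1, 0.1, -0.9]
width: 0.0852
gripper_force: 0.0
```

```bash
python3 - <<'E'
from h import *
np.set_printoptions(precision=4,suppress=True)
n="wrist"; c,im=shot(n,"w1"); np.save("c1.npy",c,allow_pickle=True)
print(manip.get_state()["position"],c["fov_y"]); print(np.linalg.inv(c["world_to_cam"]))
for l,z in (("mount_edge",.01),("knob_top",.098),("stage",0),("mount",.0),("stain_jar",0),("foot",.024)):
    for r in finder.tip_of(l,n)[:2]: print(n,l,round(r["p"],2),np.round(r["at"]),at_z(c,r["at"],z)[0])
for l,z in (("mount",.019),("stage",.01),("press_knob",.098)):
    for r in finder.silhouettes(l,n)[:1]:
        rr=cv2.minAreaRect(at_z(c,np.argwhere(r["region"])[:,::-1],z)[:,:2].astype(np.float32)); print("sil",l,round(r["p"],2),r["box"],rr)
E
```

```text
[0.5246 0.1599 0.3287] 59.963855748920935
[[ 1.      0.0003  0.0014  0.5253]
 [ 0.0007 -0.9546 -0.2978  0.2372]
 [ 0.0012  0.2978 -0.9546  0.4648]
 [ 0.      0.      0.      1.    ]]
wrist mount_edge 0.94 [350. 144.] [0.6076 0.1815 0.01  ]
wrist knob_top 0.87 [340. 235.] [0.5862 0.0945 0.098 ]
wrist mount 0.58 [373. 143.] [0.6397 0.1827 0.    ]
wrist stain_jar 0.62 [395.  36.] [0.6592 0.311  0.    ]
wrist foot 0.49 [330. 214.] [0.5843 0.0946 0.024 ]
sil mount 0.93 [376.0, 144.8, 54.0, 101.8] ((0.638242781162262, 0.1814405918121338), (0.06071066856384277, 0.12157753854990005), 4.7527689933776855)
sil stage 0.84 [324.2, 133.8, 216.9, 264.1] ((0.5852792263031006, 0.18340717256069183), (0.2519742250442505, 0.32190442085266113), 5.889663219451904)
sil press_knob 0.97 [338.9, 228.8, 29.5, 39.7] ((0.5848069190979004, 0.09988798946142197), (0.045175448060035706, 0.03163674473762512), 81.744384765625)
```

View pics/w1.png

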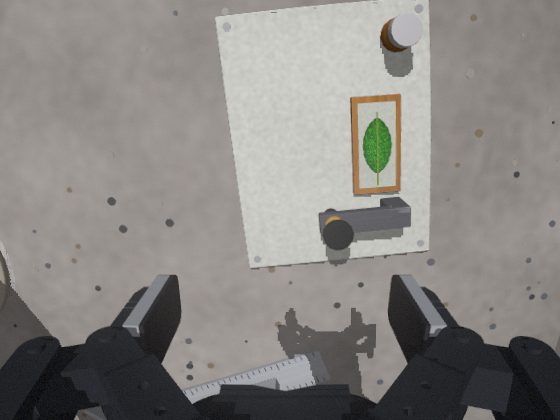

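The wrist view shows the mount at (376,145) px, the knob at (338,235) and the jar at (403,32). The front of the mount is free. Next I'll go above the rule and turn to it.

servo_tool(increments=[[-4,-0.55,0,0,0,0,-1],[-4,-0.55,0,0,0,0,-1],[-4,-0.55,0,0,0,0,-1],[-4,-0.55,0,0,0,0,-1],[-4,-0.55,0,0,0,0,-1]])

```text
clock: 2.8
position: [0.4971, -0.0414, 0.3294]
ee_rot: [0.0, 0.707, 0.707, 0.0]
contact_force: [1.2, -0.1, 0.0]
width: 0.0857
gripper_force: 0.0
```

servo_tool(increments=[[-4.1,-0.55,0,0,0,0,-1],[-4.1,-0.55,0,0,0,0,-1],[-4.1,-0.55,0,0,0,0,-1],[-4.1,-0.55,0,0,0,0,-1],[0,0,0,0,0,7,-1]])

```text
clock: 3.3
position: [0.4749, -0.209, 0.3289]
ee_rot: [0.001, 0.752, 0.659, -0.001]
contact_force: [-0.5, 1.4, 0.6]
width: 0.0852
gripper_force: 0.0
```

servo_tool(increments=[[0,0,0,0,0,7,-1],[0,0,0,0,0,7,-1],[0,0,0,0,0,7,-1],[0,0,0,0,0,7,-1],[0,0,0,0,0,7,-1]])

```text
clock: 3.8
position: [0.4755, -0.2041, 0.3293]
ee_rot: [-0.0, 0.915, 0.404, 0.0]
contact_force: [0.4, 0.1, 0.3]
width: 0.0853
gripper_force: 0.0
```

servo_tool(increments=[[0,0,0,0,0,7,-1],[0,0,0,0,0,7,-1],[0,0,0,0,0,7,-1],[0,0,0,0,0,6,-1],[0,0,0,0,0,0,-1]])

```text
clock: 4.3
position: [0.4755, -0.204, 0.3293]
ee_rot: [-0.0, 0.983, 0.182, 0.0]
contact_force: [-0.2, -0.6, 0.1]
width: 0.0855
gripper_force: 0.0
```

```bash
cat > rulelook.py <<'E'
from h import *
from scipy.spatial.transform import Rotation as Ro
import sys
np.set_printoptions(precision=4,suppress=True)
s=manip.get_state(); n="wrist"; c,im=shot(n,sys.argv[1])
R=Ro.from_quat(np.roll(s["ee_rot"],-1)).as_matrix(); print(s["position"],"\n",R)
for r in finder.tip_of("rule_grip",n)[:2]:
    P=at_z(c,r["at"],.021)[0]; print(round(r["p"],2),r["at"],P,"tool:",R.T@(P-s["position"]))
for r in finder.silhouettes("rule",n)[:1]:
    rr=cv2.minAreaRect(at_z(c,np.argwhere(r["region"])[:,::-1],.006)[:,:2].astype(np.float32)); print("sil",round(r["p"],2),r["box"],rr)
E
python3 rulelook.py w2
```

```text
[ 0.4755 -0.204   0.3293] 
 [[ 0.9335  0.3586  0.0001]
 [ 0.3586 -0.9335  0.    ]
 [ 0.0001 -0.     -1.    ]]
0.64 [283.4, 160.0] [ 0.4775 -0.2013  0.021 ] tool: [ 0.0028 -0.0018  0.3083]
sil 0.96 [261.4, 331.5, 114.5, 75.3] ((0.22121955454349518, -0.26297885179519653), (0.04991684854030609, 0.1824990063905716), 54.431365966796875)
```

View pics/w2.png

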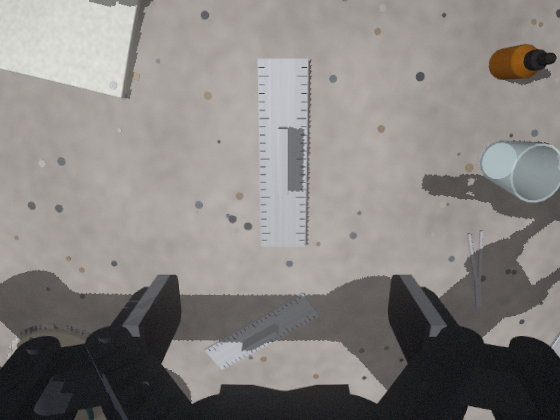

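The rule fills roughly (258,59) to (310,247) px and is almost in line with the tool. I'll fit its outline.

```bash
python3 - <<'E'
from h import *
from scipy.spatial.transform import Rotation as Ro
np.set_printoptions(precision=4,suppress=True)
s=manip.get_state(); c=optics.get_calibration("wrist"); R=Ro.from_quat(np.roll(s["ee_rot"],-1)).as_matrix()
rs=finder.silhouettes("rule","wrist")
for r in rs[:3]:
    print(r["p"],r["box"],cv2.minAreaRect(at_z(c,np.argwhere(r["region"])[:,::-1],.006)[:,:2].astype(np.float32)))
P=at_z(c,[(258,59),(310,59),(308,247),(261,247)],.006); T=(P-s["position"])@R; print(T,T.mean(0))
print(np.round(proj(c,(s["position"]+np.array([[.04,-.006,0],[.04,.006,0],[-.04,.006,0],[-.04,-.006,0]])@R.T)*[1,1,0]+[0,0,.036])))
im=cv2.imread("pics/w2.png"); cv2.imwrite("pics/w2c.png",cv2.resize(im[50:260,240:330],None,fx=2.8,fy=2.8,interpolation=cv2.INTER_CUBIC))
E
```

```text
0.96 [261.4, 331.5, 114.5, 75.3] ((0.2213217169046402, -0.2633964717388153), (0.0499182865023613, 0.18250249326229095), 54.52351760864258)
0.74 [474.8, 269.6, 14.7, 74.5] ((0.4274599552154541, -0.5149927735328674), (0.12324339151382446, 0.021750232204794884), 31.05695915222168)
0.68 [283.8, 154.2, 51.9, 189.0] ((0.4771273136138916, -0.2007056176662445), (0.2400646209716797, 0.06032608449459076), 21.257108688354492)
[[ 0.1215 -0.032   0.3233]
 [ 0.1216  0.0297  0.3233]
 [-0.1189  0.0317  0.3233]
 [-0.1189 -0.0324  0.3233]] [ 0.0013 -0.0008  0.3233]
[[280. 130.]
 [290. 130.]
 [290. 197.]
 [280. 197.]]
```

View pics/w2c.png

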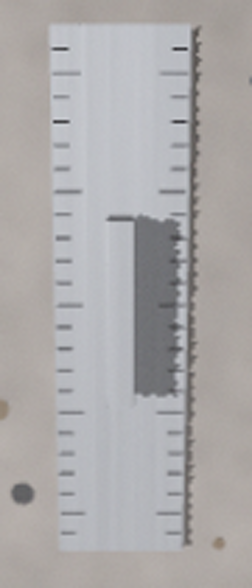

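servo_tool(increments=[[0.3,-0.25,4,0,0,0,-1],[0,0,5,0,0,0,-1],[0,0,5,0,0,0,-1],[0,0,5,0,0,0,-1],[0,0,4,0,0,0,-1]])

```text
clock: 5.0
position: [0.4765, -0.2, 0.0969]
ee_rot: [-0.001, 0.983, 0.183, -0.001]
contact_force: [0.7, -0.6, 0.0]
width: 0.0854
gripper_force: 0.0
```

servo_tool(increments=[[0,0,3,0,0,0,-1],[0,0,2,0,0,0,-1],[0,0,1,0,0,0,-1],[0,0,0,0,0,0,-1],[0,0,0,0,0,0,-1]])

```text
clock: 5.5
position: [0.4782, -0.201, 0.0401]
ee_rot: [0.001, 0.983, 0.182, 0.001]
contact_force: [0.2, -0.8, -0.1]
width: 0.085
gripper_force: 0.0
```

servo_tool(increments=[[0,0,1.1,0,0,0,-1],[0,0,1,0,0,0,-1],[0,0,0,0,0,0,1],[0,0,0,0,0,0,1],[0,0,0,0,0,0,1]], squeeze=60)

```text
clock: 6.0
position: [0.4776, -0.2007, 0.0185]
ee_rot: [0.0, 0.983, 0.182, 0.0]
contact_force: [0.6, -0.2, -0.0]
width: 0.0439
gripper_force: 0.0
```

servo_tool(increments=[[0,0,0,0,0,0,1],[0,0,0,0,0,0,1],[0,0,0,0,0,0,1],[0,0,0,0,0,0,1],[0,0,0,0,0,0,1]])

```text
clock: 6.5
position: [0.4778, -0.2008, 0.0187]
ee_rot: [0.0, 0.983, 0.182, 0.0]
contact_force: [-0.2, -0.8, 3.7]
width: 0.0106
gripper_force: 59.8
```

servo_tool(increments=[[0,0,-1,0,0,0,1],[0,0,-3,0,0,0,1],[0,0,-4,0,0,0,1],[0,0,-3,0,0,0,1],[0,0,-1,0,0,-4,1]])

```text
clock: 7.0
position: [0.479, -0.2014, 0.142]
ee_rot: [0.002, 0.976, 0.217, 0.002]
contact_force: [1.7, -0.3, -1.8]
width: 0.0109
gripper_force: 59.2
```

servo_tool(increments=[[0,0,0,0,0,-7,1],[0,0,0,0,0,-7,1],[0,0,0,0,0,-7,1],[0,0,0,0,0,-7,1],[0,0,0,0,0,-7,1]])

```text
clock: 7.5
position: [0.4769, -0.2003, 0.1384]
ee_rot: [-0.0, 0.865, 0.502, -0.0]
contact_force: [-0.6, -1.0, -0.7]
width: 0.0107
gripper_force: 59.2
```

servo_tool(increments=[[0,0,0,0,0,-7,1],[0,0,0,0,0,-7,1],[0,0,0,0,0,-7,1],[0,0,0,0,0,-7,1],[0,0,0,0,0,-6.8,1]])

```text
clock: 8.0
position: [0.4769, -0.2003, 0.1383]
ee_rot: [-0.0, 0.675, 0.738, -0.0]
contact_force: [-0.6, 1.1, -0.8]
width: 0.011
gripper_force: 59.2
```

servo_tool(increments=[[2,0.3,0,0,0,0,1],[4,0.5,0,0,0,0,1],[4.5,0.6,0,0,0,0,1],[4.5,0.6,0,0,0,0,1],[4.5,0.6,0,0,0,0,1]])

```text
clock: 8.5
position: [0.4864, -0.0024, 0.1385]
ee_rot: [-0.0, 0.677, 0.736, -0.0]
contact_force: [0.1, 0.1, -1.1]
width: 0.0109
gripper_force: 59.2
```

servo_tool(increments=[[4.5,0.6,0,0,0,0,1],[4.5,0.6,0,0,0,0,1],[4,0.6,0,0,0,0,1],[3,0.5,0,0,0,0,1],[2.2,0.3,0,0,0,0,1]])

```text
clock: 9.0
position: [0.4972, 0.1816, 0.1384]
ee_rot: [-0.0, 0.676, 0.737, -0.0]
contact_force: [-0.1, -0.3, -1.9]
width: 0.0107
gripper_force: 59.2
```

```bash
cat > place.py <<'E'
from h import *
from scipy.spatial.transform import Rotation as Ro
import sys
np.set_printoptions(precision=4,suppress=True)
s=manip.get_state(); n="wrist"; c,im=shot(n,sys.argv[1])
R=Ro.from_quat(np.roll(s["ee_rot"],-1)).as_matrix(); p=s["position"]; print(p,"yaw",np.degrees(np.arctan2(R[1,0],R[0,0])),"z",R[:,2],s["width"],s["contact_force"])
for l,z in (("mount",.019),("stage",.01)):
    for r in finder.silhouettes(l,n)[:1]:
        rr=cv2.minAreaRect(at_z(c,np.argwhere(r["region"])[:,::-1],z)[:,:2].astype(np.float32)); print("sil",l,round(r["p"],2),r["box"],rr)
for l,z in (("mount_edge",.01),("rule_grip",p[2]+.003),("knob_top",.098)):
    for r in finder.tip_of(l,n)[:1]:
        P=at_z(c,r["at"],z)[0]; print(l,round(r["p"],2),np.round(r["at"]),P,"tool cm",R.T@(P-p)*100)
E
python3 place.py w3
```

```text
[0.4972 0.1816 0.1384] yaw 94.90280577530585 z [-0.0004  0.0004 -1.    ] 0.01068257300848972 [-0.0624 -0.3242 -1.8978]
sil mount 0.97 [471.6, 218.7, 101.6, 153.8] ((0.6375250816345215, 0.18181076645851135), (0.06343445926904678, 0.12087646871805191), 4.685882091522217)
sil stage 0.73 [453.6, 194.1, 211.2, 388.1] ((0.6307919025421143, 0.17889857292175293), (0.16013409197330475, 0.32813340425491333), 5.792932510375977)
mount_edge 0.69 [430. 220.] [0.6115 0.1783 0.01  ] tool cm [-1.3151 11.3693 12.8362]
rule_grip 0.55 [282. 293.] [0.4969 0.1819 0.1414] tool cm [ 0.0261 -0.0231 -0.3   ]
knob_top 0.53 [412. 394.] [0.5857 0.0909 0.098 ] tool cm [-9.8018  8.0461  4.0342]
```

View pics/w3.png

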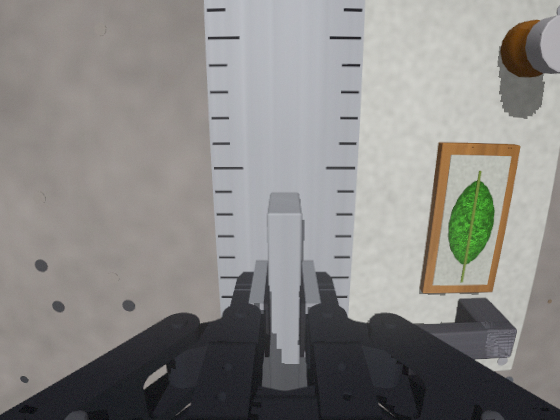

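The rule is held squarely at (285,280) px, with the mount at (472,219) and the hold-down arm at (465,340). The way in from the front is clear, so I'll lower the rule ahead of the hold-down.

servo_tool(increments=[[0,0,2,0,0,0.2,1],[0,0,3,0,0,0,1],[0,0,3,0,0,0,1],[0,0,2,0,0,0,1],[0,0,0.6,0,0,0,1]])

```text
clock: 9.8
position: [0.4959, 0.1777, 0.0303]
ee_rot: [-0.001, 0.679, 0.734, -0.002]
contact_force: [-0.3, 0.0, -1.8]
width: 0.0111
gripper_force: 59.2
```

servo_tool(increments=[[0,1,0,0,0,0,1],[0,1.5,0,0,0,0,1],[0,1.5,0,0,0,0,1],[0,1,0,0,0,0,1],[0,0.5,0,0,0,0,1]])

```text
clock: 10.3
position: [0.555, 0.1838, 0.0335]
ee_rot: [0.001, 0.678, 0.735, 0.001]
contact_force: [0.3, -0.3, -1.1]
width: 0.0108
gripper_force: 59.2
```

servo_tool(increments=[[0,0,0.1,0,0,0,1],[0,0.5,0.1,0,0,0,1],[0,0.5,0,0,0,0,1],[0,0.3,0,0,0,0,1],[0,0,0,0,0,0,1]])

```text
clock: 10.8
position: [0.5661, 0.185, 0.0304]
ee_rot: [0.0, 0.678, 0.735, 0.0]
contact_force: [-0.6, 0.5, -1.0]
width: 0.0108
gripper_force: 59.2
```

```bash
python3 place.py w4
```

```text
[0.5661 0.185  0.0304] yaw 94.59979818754535 z [ 0.0007  0.0001 -1.    ] 0.010834002493868707 [-0.6204  0.4786 -0.9737]
sil mount 0.9 [448.9, 274.5, 155.1, 226.3] ((0.6377854347229004, 0.1849900633096695), (0.061824981123209, 0.11535755544900894), 4.365200042724609)
sil stage 0.57 [290.1, 195.4, 534.8, 390.8] ((0.5827277898788452, 0.20576974749565125), (0.2541939318180084, 0.1976632922887802), 3.9229378700256348)
mount_edge 0.7 [372. 282.] [0.609  0.1809 0.01  ] tool cm [-0.7481  4.248   2.0403]
rule_grip 0.7 [287. 293.] [0.5677 0.1854 0.0334] tool cm [ 0.0343  0.1675 -0.2999]
```

servo_tool(increments=[[0,0.4,0,0,0,0,1],[0,0.4,0,0,0,0,1],[0,0.2,0.1,0,0,0,1],[0,0,0,0,0,0,1],[0,0,0,0,0,0,1]])

```text
clock: 11.6
position: [0.5754, 0.1856, 0.0291]
ee_rot: [-0.0, 0.678, 0.735, -0.0]
contact_force: [0.0, 0.0, -1.6]
width: 0.0107
gripper_force: 59.2
```

servo_tool(increments=[[0,0.1,0,0,0,0,1],[0,0.1,0,0,0,0,1],[0,0,0,0,0,0,1],[0,0,0,0,0,0,1],[0,0,0,0,0,0,1]])

```text
clock: 12.1
position: [0.5774, 0.1858, 0.0293]
ee_rot: [0.0, 0.678, 0.735, -0.0]
contact_force: [-0.2, 0.6, -0.9]
width: 0.0108
gripper_force: 59.2
```

No contact yet, so I'll push a little further.

servo_tool(increments=[[0,0.1,0,0,0,0,1],[0,0.1,0,0,0,0,1],[0,0,0,0,0,0,1],[0,0,0,0,0,0,1],[0,0,0,0,0,0,1]])

```text
clock: 12.6
position: [0.5785, 0.1859, 0.0291]
ee_rot: [-0.001, 0.678, 0.735, -0.001]
contact_force: [-3.8, -0.6, -0.7]
width: 0.0105
gripper_force: 59.3
```

servo_tool(increments=[[0,0.1,0,0,0,0,1],[0,0,0,0,0,0,1],[0,0,0.1,0,0,0,1],[0,0,0,0,0,0,1],[0,0,0,0,0,0,1]])

```text
clock: 13.1
position: [0.5785, 0.1859, 0.0288]
ee_rot: [-0.001, 0.678, 0.735, -0.001]
contact_force: [-6.5, 0.1, 5.4]
width: 0.011
gripper_force: 60.1
```

servo_tool(increments=[[0,0,0,0,0,0,0.3],[0,0,0,0,0,0,0.3],[0,0,0,0,0,0,0.3],[0,0,0,0,0,0,0.3],[0,0,0,0,0,0,0.3]], squeeze=20)

```text
clock: 13.6
position: [0.5809, 0.1861, 0.0283]
ee_rot: [0.0, 0.678, 0.735, 0.0]
contact_force: [-0.4, 0.7, -0.4]
width: 0.03
gripper_force: 0.0
```

```bash
python3 place.py w5
```

```text
[0.5809 0.1861 0.0283] yaw 94.59761599297708 z [ 0.0007  0.0001 -1.    ] 0.029971645233794995 [-0.4372  0.7159 -0.4474]
sil mount 0.64 [421.2, 282.4, 144.9, 237.0] ((0.6388964653015137, 0.18242323398590088), (0.06090785190463066, 0.12138529866933823), 4.614806652069092)
sil stage 0.65 [280.2, 209.7, 559.5, 416.4] ((0.5838629007339478, 0.19875505566596985), (0.25158676505088806, 0.21611228585243225), 4.6073503494262695)
rule_grip 0.74 [276. 296.] [0.5783 0.1847 0.0313] tool cm [-0.1187 -0.2702 -0.3002]
```

View pics/w5.png

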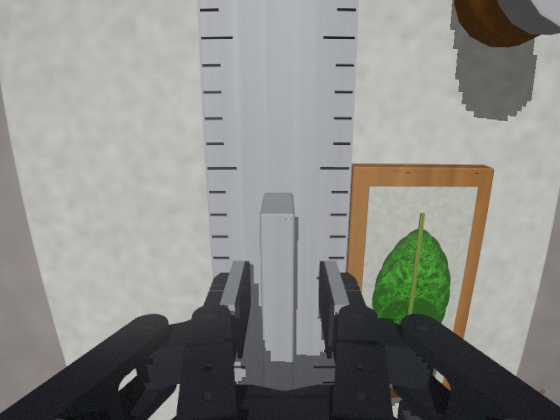

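The rule lies flush: its edge meets the mount along column 350, and the fingers are clear of the bar. I'll lift off, close the fingers and look for the knob.

servo_tool(increments=[[0,-0.2,-1,0,0,0,0.3],[0,0,-3,0,0,0,0.3],[0,0,-4,0,0,0,0.3],[0,0,-4,0,0,0,1],[0,0,-3,0,0,0,1]])

```text
clock: 14.4
position: [0.579, 0.1861, 0.1819]
ee_rot: [0.001, 0.678, 0.735, 0.001]
contact_force: [0.5, 0.2, -0.4]
width: 0.0019
gripper_force: 0.0
```

servo_tool(increments=[[0,0,-2,0,0,0,1],[0,0,-2,0,0,0,1],[-2,0,0,0,0,0,1],[0,0,0,0,0,0,1],[0,0,0,0,0,0,1]])

```text
clock: 14.9
position: [0.5797, 0.166, 0.2186]
ee_rot: [-0.0, 0.678, 0.735, 0.0]
contact_force: [-0.2, -0.2, -0.4]
width: -0.0002
gripper_force: 0.0
```

```bash
python3 place.py w6; python3 - <<'E'
from h import *
c=optics.get_calibration("wrist")
for r in finder.silhouettes("rule","wrist")[:2]+finder.silhouettes("press_knob","wrist")[:1]:
    print(r["p"],r["box"],cv2.minAreaRect(at_z(c,np.argwhere(r["region"])[:,::-1],.016)[:,:2].astype(np.float32)))
E
```

```text
[0.5797 0.166  0.2186] yaw 94.54837700991604 z [-0.0001  0.0006 -1.    ] -0.00023510571591138117 [-0.2219 -0.1503 -0.3635]
sil mount 0.59 [350.4, 169.6, 71.0, 128.7] ((0.6391158103942871, 0.1819186508655548), (0.06088938191533089, 0.11930172145366669), 4.687560081481934)
sil stage 0.92 [288.1, 155.1, 283.5, 308.5] ((0.5858556628227234, 0.17805716395378113), (0.2499210089445114, 0.3080247938632965), 5.808870792388916)
mount_edge 0.82 [316. 170.] [0.6098 0.1785 0.01  ] tool cm [ 0.989   3.1079 20.8602]
rule_grip 0.92 [284. 163.] [0.5758 0.2199 0.2216] tool cm [ 5.4024  0.0478 -0.2969]
0.72 [284.1, 148.1, 75.7, 249.5] ((0.5786420106887817, 0.18915119767189026), (0.06151339411735535, 0.2341872751712799), 4.773971080780029)
```

View pics/w6.png

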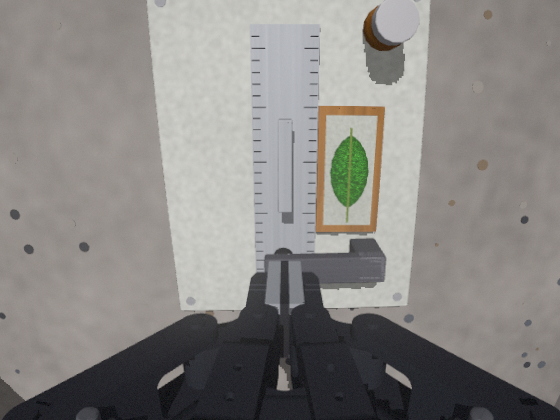

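The rule is still flush, spanning (251,25) to (316,270) px with no gap to the mount. I'll move over the knob and approach it.

servo_tool(increments=[[-2,0,0,0,0,0,1],[-3,0,0,0,0,0,1],[-2.3,0,0,0,0,0,1],[0,0,3,0,0,0,1],[0,0,3,0,0,0,1]])

```text
clock: 15.8
position: [0.587, 0.0925, 0.1587]
ee_rot: [0.001, 0.679, 0.734, 0.001]
contact_force: [0.8, 0.5, -0.5]
width: -0.0001
gripper_force: 0.0
```

servo_tool(increments=[[0,0,2.4,0,0,0,1],[0,0,1,0,0,0,1],[0,0,0.7,0,0,0,1],[0,0,0,0,0,0,1],[0,0,0,0,0,0,1]])

```text
clock: 16.3
position: [0.5868, 0.0934, 0.1184]
ee_rot: [0.001, 0.678, 0.735, 0.001]
contact_force: [0.4, -0.0, -0.4]
width: 0.0002
gripper_force: 0.0
```

```bash
python3 - <<'E'
from h import *
ims=[]
for n in("scene","side"):
    c,im=shot(n,n+"7"); p=manip.get_state()["position"]; q=proj(c,[p-[0,0,.008],[.5852,.0935,.098]]); print(n,np.round(q,1),[ (r["p"],np.round(r["at"],1)) for r in finder.tip_of("knob_top",n)[:1]])
    u,v=q[1].astype(int); ims.append(cv2.resize(im[v-40:v+40,u-50:u+50,::-1],None,fx=4,fy=4,interpolation=cv2.INTER_CUBIC))
cv2.imwrite("pics/k7.png",np.hstack(ims)); print(p)
E
```

```text
scene [[335.1 203.6]
 [334.3 206.4]] [(0.51, array([334.8, 207.7]))]
side [[309.8 182.9]
 [309.3 185.9]] [(0.53, array([306.5, 186.9]))]
[0.5866974  0.09333198 0.11849867]
```

View pics/k7.png

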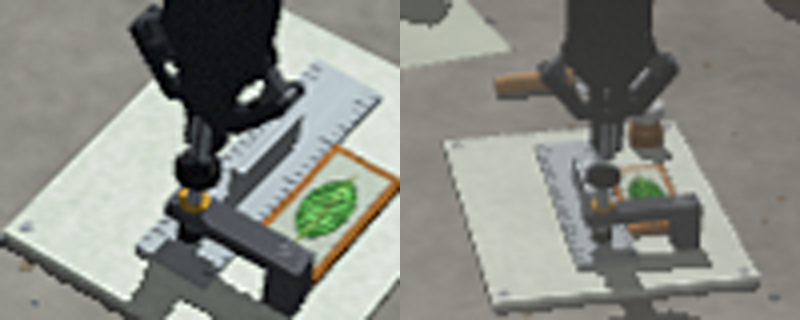

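Both views show the closed fingertips centred just above the knob, at (198,160) and (605,165) px in the crop. The rule's end is under the foot. Now I'll press.

servo_tool(increments=[[0,0,0.6,0,0,0,1],[0,0,0.6,0,0,0,1],[0,0,0.3,0,0,0,1],[0,0,0.3,0,0,0,1],[0,0,0,0,0,0,1]])

```text
clock: 17.0
position: [0.586, 0.0933, 0.0991]
ee_rot: [0.0, 0.678, 0.735, 0.0]
contact_force: [0.2, 0.9, 3.4]
width: -0.0
gripper_force: 1.6
```

servo_tool(increments=[[0,0,0.3,0,0,0,1],[0,0,0.3,0,0,0,1],[0,0,0.3,0,0,0,1],[0,0,0,0,0,0,1],[0,0,0,0,0,0,1]])

```text
clock: 17.5
position: [0.5861, 0.0933, 0.0917]
ee_rot: [0.0, 0.678, 0.735, 0.0]
contact_force: [-1.5, -0.1, 10.3]
width: 0.0001
gripper_force: 5.1
```

servo_tool(increments=[[0,0,0.07,0,0,0,1],[0,0,0,0,0,0,1],[0,0,0,0,0,0,1],[0,0,0,0,0,0,1],[0,0,0,0,0,0,1]])

```text
clock: 18.0
position: [0.5861, 0.0932, 0.0912]
ee_rot: [0.0, 0.678, 0.735, 0.0]
contact_force: [-2.8, -0.2, 10.2]
width: 0.0001
gripper_force: 5.3
```

```bash
python3 place.py w8; python3 - <<'E'
from h import *
c=optics.get_calibration("wrist")
for r in finder.silhouettes("rule","wrist")[:1]:
    print(r["p"],r["box"],cv2.minAreaRect(at_z(c,np.argwhere(r["region"])[:,::-1],.016)[:,:2].astype(np.float32)))
E
```

```text
[0.5861 0.0932 0.0912] yaw 94.60532285621555 z [ 0.0013 -0.     -1.    ] 5.9639849394457015e-05 [-2.8465 -0.206  10.2024]
sil mount 0.87 [392.8, 99.0, 118.6, 196.7] ((0.6392802000045776, 0.17418603599071503), (0.06119623780250549, 0.1063903272151947), 4.701742649078369)
mount_edge 0.62 [337.  87.] [0.61   0.1787 0.01  ] tool cm [8.3261 3.0567 8.1237]
rule_grip 0.7 [284.  66.] [0.5796 0.1808 0.0942] tool cm [ 8.7836  0.0556 -0.3011]
knob_top 0.21 [281. 247.] [0.5836 0.1157 0.098 ] tool cm [ 2.2605 -0.0646 -0.6796]
0.95 [283.0, 134.9, 119.4, 269.6] ((0.5820897817611694, 0.14322271943092346), (0.06079018488526344, 0.15581271052360535), 4.643914222717285)
```

View pics/w8.png

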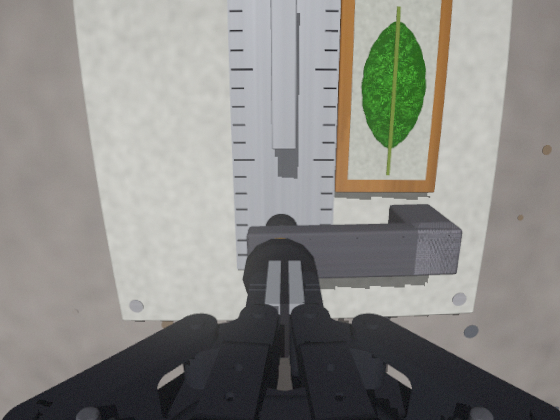

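The rule's edge still meets the mount along about column 337, and the fingers sit on the knob at (282,265) px, pressed about 15 mm with about 10 N. I'm handing in.

```bash
python3 -c "
from rig import manip
print(manip.sign_off())"
```

```text
the job is handed in; nothing more can be done
None
```

I laid the rule flush along the mount's front edge and let go of it with the hold-down still up. I then pressed the knob about 15 mm (about 10 N) and handed the job in holding it there at 18 s; the sign-off gave no verdict.

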